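# Draw a soap ball from the lever dispenser into the katori

### The job

Without gripping or lifting anything, push the steel katori along the plinth until it stands against the foot of the soap dispenser, centred in front of its mouth, then press the dispenser's lever down with the fingertips so that the linked lid rises and the soap ball rolls out into the katori. Keep the lever pressed until the ball lies in the katori, then ease the lever back up slowly, taking two seconds or more, so that the lid closes without slamming, and take the hand away. Do not touch the lid or the ball, keep the katori flat on the plinth, and leave everything else where it is.

Things in the scene. Friction and masses are not known exactly. Their poses are not given: they have to be found in the camera images.
- katori: round open stainless steel bowl (katori), loose, about 150 g: outer diameter 100 at the rim and 88 at the foot, 40 high, wall 3, floor 4. Origin: centre of its underside, z up. Its rim is the first thing a vertical finger meets from outside
- bowl_spot (a point): point on the plinth (z = 0) where the katori's centre belongs: straight in front of the dispenser's mouth, 50 from the flat front of its foot, so that a katori centred there just touches the foot. Its x axis points from here into the dispenser (level), z up
- dispenser: fixed stainless steel soap dispenser, a box 140 deep (x), 100 wide (y), 185 high, with a sloping lid at the front, a chute lip that sticks out 15 from the front at 75 high, and the lever on its +y flank with the pad behind its back face. Origin: centre of its underside; x points from front to back, so the mouth looks along -x; z up. The front face is at x = -70
- pad (a point): centre of the upper face of the lever's press pad, a flat plate 50 x 52 at the lever's rear end, pointing up within 10 degrees. At rest it is about 142 above the plinth, fully pressed about 95; at rest it lies 143 behind the dispenser's origin along its x and 85 to its +y. It moves almost straight down when pressed (total 47, sideways under 6)
- lever (a joint): lever angle in rad: 0 at rest (pad up), 0.36 fully pressed (hard stop). A spring and the lid's weight push it back up; pressing takes about 2 to 6 N at the pad. Let go, it flies back and the lid slams
- lid: the lid, a steel plate 100 wide and 97 long, hinged along its upper edge 172 above the plinth, sloping down and forward when shut, rising forward and up. Origin: middle of the hinge line; axes as the dispenser's when shut. It is linked to the lever and turns 3.06 times as far: shut at lever 0, 1.1 rad up at lever 0.36. The ball runs out by itself once the lid is more than half up, and needs about a second
- soap_center (a point): centre of the soap ball, pale, 32 across, about 25 g; starts on the chute inside the dispenser, behind the shut lid, hidden from view
- stone_corner (a point): bystander: corner (nearest to the robot, on the +y side, upper edge) of the heavy black grinding stone, a slab 180 x 280 x 60 with a roller on it, 122 high in all; from this corner the slab runs 180 along x and 280 along -y
- bottle: bystander: capped glass bottle, diameter 64, 190 high. Origin: centre of its underside
- spatula: bystander: green silicone spatula, 240 long, lying along its x. Origin: on the plinth under its middle
- rolling_pin: bystander: wooden rolling pin, 340 long along its y, 44 thick. Origin: under its middle
- tumbler: bystander: steel tumbler, diameter 72, 100 high. Origin: centre of its underside
- brush: bystander: wooden scrubbing brush with handle, lying along its x. Origin: on the plinth under it
- scrubber: bystander: dark wooden pot scraper disc, diameter 72, 26 high. Origin: centre of its underside
- soap: the same soap ball as a body; its origin turns as it rolls, so use its centre point instead
Things that resemble listed ones, but are neither listed nor needed, are in the scene too. Leave any red or turquoise look-alike of the katori alone.

How it is judged:
By the outcome, as a careful person would: the job done as asked, in the order asked, and still so for the second after the job is handed in, with the robot touching nothing.
It also fails if it takes over 58 s, if anything falls off the work surface, if the arm or the gripper's body presses on something with over 40 N, if the wrist force passes 120 N, or if a joint passes its speed limit or range.

### The arm

A 6-joint arm with a two-finger parallel gripper is mounted at the origin on the work surface. World frame = base frame: x ahead of the robot, y to its left, z up, the work surface at z = 0. Lengths are in m, angles in rad, forces in N, time in s.
With the tool pointing down it reaches from about 0.35 to 0.775 m from the base axis. Payload 5.5 kg.
Tool frame: the origin (TCP) lies at the very end of the fingers, on their centre line; the grasp point (between the pads) lies 19 mm behind it (pinch_z is the distance from the TCP to the grasp point, in m); z points along the fingers, x is the direction in which the jaws open and shut, and the axes are right-handed (so a half turn about z gives the same grasp; the last joint's range is limited). The gripper opens to 85 mm and grips with 20 to 120 N. Pads are 22 mm wide; open, the fingers measure 114 mm over their backs; the gripper's body (76 mm by 85 mm) begins 54 mm behind the grasp point. The pads swing forward as they close: fully open they stand 13 mm farther back than shut.
Start: joints at [1.001, 0.313, 0.046, 1.304, 0, 1.431], TCP at [0.24, 0.523, 0.231] pointing down, gripper open.
Joint ranges: [-2.76, 2.76], [-0.86, 1.69], [-1.03, 1.26], [-2.2, 2.34], [-1.47, 1.5], [-3.14, 3.14]. Speed limits (rad/s): [2.57, 2.57, 3.14, 3.14, 3.14, 3.14].

### API

Orientations are given as a rotation vector (axis times angle).
In Python, from cell import move_ptp, servo_line, goto_joints, command_gripper, sleep, solve_ik, read_state, capture, camera_model, IKError, job_done, pinch_z gives the robot as it stands. Calls block until the motion is done:
- move_ptp(position, orientation): joint-space move of the TCP to a pose.
- servo_line(position, rot=None, vel=0.15, stop_force=None): straight line of the TCP; rot=None keeps the orientation; vel is the mean speed in m/s. With stop_force (N) it stops when the force on the tool has changed by that much, and returns True; else False.
- goto_joints(angles): joint-space move.
- command_gripper(opening, force=None): finger opening in m; force is the grip in N (None keeps the last); returns when the fingers have stopped.
- sleep(seconds).
- solve_ik(position, orientation): joint angles nearest the present ones, or None.
- read_state(): the state.
- capture(name): name is "scene" or "top"; returns (picture, depth): 400x640x3 uint8, red, green, blue; 400x640 float32, m along the optical axis (not along the pixel's ray), 0 where there is no reading.
- camera_model(name): a dict with "fx", "fy", "cx", "cy" (pixels), "k1" (the pictures are not rectified: a ray, as slopes to the right and down, at radius r is drawn at 1 + k1 r^2 times it, then the intrinsics apply), "eye" and "attitude" of the camera in the world. Camera axes: x right, y up, looking along -z (the intrinsics and any distortion apply to the point x, -y, -z); pixel columns grow to the right and rows downward; lengths in m; the calibration is good to about 2 mm. A picture is of the moment at which its call begins. camera_model takes no time and is no camera call.
A pose or a line that the arm cannot do raises IKError and nothing moves.
- job_done(): hands the job in, once; it reports no verdict.
The state is a dict: "time": time; "joints": joint angles; "qvel": joint speeds; "tau": joint torques, N m; "tool_pos": TCP position; "ee_rot": TCP orientation; "ft_force": force on the tool from outside, world axes, zero at the start; "moment": the same for the moment, N m; "width": finger opening in m.
Only numpy, scipy, OpenCV 4.12 (cv2) and the standard library are available. Lean on these libraries where they do the work, as an engineer would, in place of code of your own. Each camera call takes 0.05 s, during which the arm holds its last target.

## Working session

There is one attempt and no reset: what is moved stays moved. The work goes in short steps, each a Python script; the robot and the scene stay as the last script left them, time stands still between calls to the robot, and variables do not carry over. Pictures are saved under pics/ and viewed, and the job is handed in when it is done.

```bash
ls; mkdir -p pics; cat > h.py <<'E'
import numpy as np, cv2, pickle
from cell import *
from scipy.spatial.transform import Rotation as R
def cap(name,tag):
    p,d=capture(name); cv2.imwrite(f'pics/{tag}.png',p[:,:,::-1]); np.save(f'pics/{tag}.npy',d); return p,d
def att(m):
    a=np.array(m['attitude'],float)
    return a if a.shape==(3,3) else (R.from_rotvec(a).as_matrix() if a.size==3 else None)
def rays(m,u,v):
    xd=(np.asarray(u,float)-m['cx'])/m['fx']; yd=(np.asarray(v,float)-m['cy'])/m['fy']
    rd=np.hypot(xd,yd); r=rd.copy()
    for _ in range(30): r=rd/(1+m['k1']*r*r)
    s=1/(1+m['k1']*r*r); x=xd*s;y=yd*s
    return np.stack([x,-y,-np.ones_like(x)],-1)
def pts(name,u,v,d):
    m=camera_model(name); c=rays(m,u,v)*np.asarray(d)[...,None]
    return c@att(m).T+np.array(m['eye'])
def onplane(name,u,v,z):
    m=camera_model(name); w=rays(m,u,v)@att(m).T; e=np.array(m['eye'])
    return e+w*((z-e[2])/w[...,2])[...,None]
def cloud(name,d):
    v,u=np.mgrid[0:400,0:640]; P=pts(name,u,v,d); P[d<=0]=np.nan; return P
E
python3 - <<'E'
from h import *
for n in('scene','top'): print(n,camera_model(n)); cap(n,n+'0')
s=read_state(); print(s, pinch_z)
E
```

```text
pics
scene {'fx': 457.77383799247974, 'fy': 457.77383799247974, 'cx': 322.0767354976894, 'cy': 205.0278232876723, 'k1': 0.007269445371218122, 'eye': array([1.45340299, 0.14495757, 1.2117583 ]), 'attitude': array([0.49473897, 0.62845953, 1.68260082])}
top {'fx': 383.40660019553957, 'fy': 383.40660019553957, 'cx': 317.42601751392573, 'cy': 202.09333082383856, 'k1': -0.07860824497151761, 'eye': array([ 0.40874328, -0.04289571,  1.26262379]), 'attitude': array([ 0.0884216 , -0.09207329, -1.55696379])}
{'time': 0.1, 'joints': array([1.00140510e+00, 3.13952996e-01, 4.50522521e-02, 1.30357481e+00,
       6.69741886e-06, 1.43117177e+00]), 'qvel': array([ 0.00024895, -0.00063454,  0.00261298, -0.00047289, -0.00093019,
       -0.00108126]), 'tau': array([ 2.35859923e-03, -4.81724703e+01,  2.99244386e+01,  1.27340911e-02,
       -1.74376532e-04,  2.63107211e-05]), 'tool_pos': array([0.23934607, 0.52230783, 0.23046578]), 'ee_rot': array([ 2.64345083e+00,  1.69628953e+00, -2.40048370e-03]), 'ft_force': array([-0.24682   , -0.02155487, -0.17474088]), 'moment': array([-0.03024154,  0.01851616,  0.02310008]), 'width': 0.08491164297096389} 0.0187
```

View pics/scene0.png

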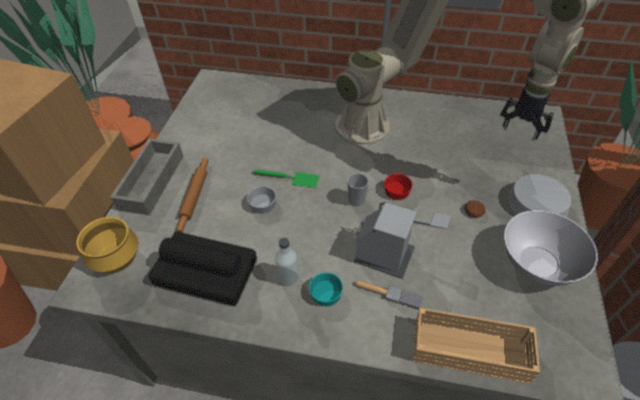

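View pics/top0.png

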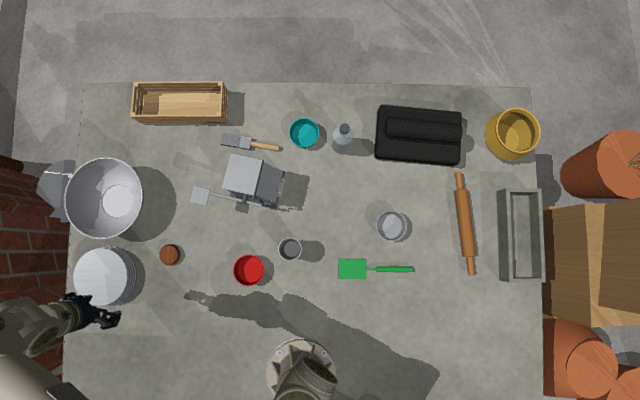

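The top view shows +y to the left and +x up. Katori candidates in top are steel at (391,226), red at (249,270), turquoise at (304,133), and the taller steel tumbler at (290,250). The steel bowl fits. The dispenser is at about (255,180), its mouth to the right, with the pad at (200,197).

```bash
python3 - <<'E'
from h import *
a=cv2.imread('pics/top0.png')
cv2.imwrite('pics/c1.png',cv2.resize(a[120:260,170:370],None,fx=4,fy=4,interpolation=cv2.INTER_CUBIC))
b=cv2.imread('pics/scene0.png')
l=cv2.resize(a[190:260,350:430],None,fx=5,fy=5,interpolation=cv2.INTER_CUBIC)
r=cv2.resize(b[190:280,340:460],None,fx=3.3,fy=350/90,interpolation=cv2.INTER_CUBIC)
cv2.imwrite('pics/c2.png',np.hstack([l,r]))
d=np.load('pics/top0.npy');P=cloud('top',d)
Q=P[205:248,370:415].reshape(-1,3);k=Q[(Q[:,2]>.033)&(Q[:,2]<.06)]
print('katori rim',len(k),k.min(0),k.max(0),cv2.minEnclosingCircle(k[:,:2].astype(np.float32)))
print('plinth z',np.nanmedian(P[280:300,300:420,2]), np.nanmedian(P[170:180,310:350,2]))
Q=P[140:215,185:320].reshape(-1,3)
for lo,hi in((.175,.2),(.13,.15)):
    k=Q[(Q[:,2]>lo)&(Q[:,2]<hi)]; print(lo,len(k),k.min(0),k.max(0),k.mean(0))
pad=P[185:208,188:212].reshape(-1,3);pad=pad[pad[:,2]>.12]
print('pad',len(pad),pad.mean(0),pad.min(0),pad.max(0),cv2.minAreaRect(pad[:,:2].astype(np.float32)*1000))
k=Q[(Q[:,2]>.175)&(Q[:,2]<.2)];print('top',cv2.minAreaRect(k[:,:2].astype(np.float32)*1000))
E
```

```text
katori rim 113 [ 0.43129812 -0.33094175  0.03305545] [ 0.52471511 -0.23302997  0.04693408] ((0.47782957553863525, -0.2817056179046631), 0.05030165985226631)
plinth z -0.0015074144013429436 -0.0012841952839461879
0.175 1244 [0.54101902 0.11634467 0.17542067] [0.67372397 0.23225235 0.18931009] [0.61133309 0.17294675 0.18346478]
0.13 540 [0.52587067 0.09001913 0.13002798] [0.64695537 0.33318395 0.14994711] [0.56971963 0.22706045 0.14010743]
pad 311 [0.55387452 0.30473692 0.14040011] [0.52587067 0.27223603 0.12994209] [0.58204648 0.33318395 0.14739458] ((553.2845458984375, 303.3009338378906), (55.67267990112305, 52.00974655151367), 77.67811584472656)
top ((607.6307373046875, 174.62454223632812), (99.69961547851562, 116.63304138183594), 77.77906036376953)
```

View pics/c1.png

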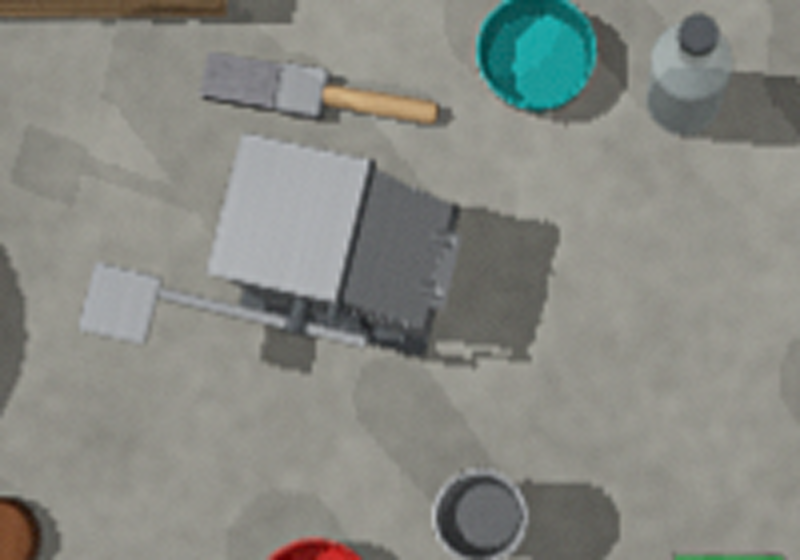

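View pics/c2.png

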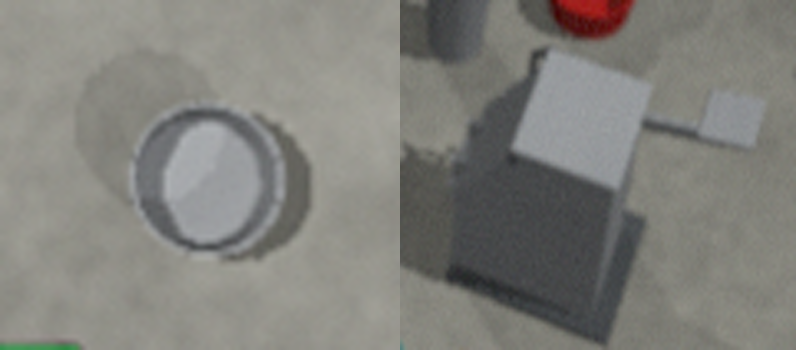

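The crops confirm it: the steel bowl is about 100 across at (0.478,-0.282), with grey metal and no colour. The dispenser yaw is about 77.7°. Next I'll cross-check the dispenser's pose with both cameras.

```bash
python3 - <<'E'
from h import *
def rep(name,off,sc,L,z):
    q=np.array([[p[0]/sc[0]+off[0]-.5+.5/sc[0],p[1]/sc[1]+off[1]-.5+.5/sc[1]] for p in L])
    X=onplane(name,q[:,0],q[:,1],z)[:,:2]; 
    print(name,z,X.round(4).tolist(),'mean',X.mean(0).round(4)); 
    for i in range(4):
        e=X[(i+1)%4]-X[i];print('  len %.4f ang %.1f'%(np.hypot(*e),np.degrees(np.arctan2(e[1],e[0]))))
rep('top',(170,120),(4,4),[(243,135),(371,160),(338,302),(209,274)],.185)
rep('top',(170,120),(4,4),[(98,263),(160,277),(145,344),(79,329)],.142)
rep('scene',(340,190),(3.3,350/90),[(549-400,48),(653-400,83),(618-400,188),(513-400,150)],.185)
rep('scene',(340,190),(3.3,350/90),[(712-400,90),(766-400,98),(751-400,147),(699-400,134)],.142)
# front face foot etc: cloud profile in dispenser frame
yaw=np.radians(77.7);dx=np.array([np.cos(yaw),np.sin(yaw)]);dy=np.array([-dx[1],dx[0]]);O=np.array([.606,.1457])
for n in('top','scene'):
    P=cloud(n,np.load(f'pics/{n}0.npy')).reshape(-1,3);P=P[np.isfinite(P[:,0])]
    x=(P[:,:2]-O)@dx;y=(P[:,:2]-O)@dy
    m=(abs(y)<.04)&(abs(x)<.15)
    for z in np.arange(0.01,.2,.015):
        k=m&(abs(P[:,2]-z)<.0075)
        if k.sum()>3: print(n,round(z,3),k.sum(),np.percentile(x[k],[2,50,98]).round(3))
    k=(P[:,2]>.02)&(P[:,2]<.19)&(abs(x)<.06)&(abs(y)<.08);print(n,'y range',np.percentile(y[k],[1,99]).round(3))
E
```

```text
top 0.185 [[0.6718, 0.2081], [0.6542, 0.1149], [0.5511, 0.1353], [0.5702, 0.2284]] mean [0.6118 0.1717]
  len 0.0949 ang -100.7
  len 0.1051 ang 168.8
  len 0.0950 ang 78.4
  len 0.1036 ang -11.3
top 0.142 [[0.584, 0.3232], [0.574, 0.2759], [0.5238, 0.2849], [0.5344, 0.335]] mean [0.554  0.3048]
  len 0.0483 ang -102.0
  len 0.0509 ang 169.8
  len 0.0512 ang 78.1
  len 0.0510 ang -13.4
scene 0.185 [[0.5566, 0.1385], [0.574, 0.2318], [0.6766, 0.2096], [0.6593, 0.1192]] mean [0.6166 0.1748]
  len 0.0949 ang 79.4
  len 0.1050 ang -12.2
  len 0.0921 ang -100.9
  len 0.1045 ang 169.3
scene 0.142 [[0.5343, 0.2885], [0.5332, 0.3367], [0.5838, 0.3246], [0.5799, 0.279]] mean [0.5578 0.3072]
  len 0.0482 ang 91.2
  len 0.0520 ang -13.4
  len 0.0458 ang -94.9
  len 0.0466 ang 168.2
top 0.01 48 [-0.148 -0.095  0.146]
top 0.07 39 [-0.083 -0.079 -0.073]
top 0.085 32 [-0.083 -0.075 -0.071]
top 0.1 105 [-0.079 -0.068 -0.062]
top 0.115 109 [-0.064 -0.058 -0.052]
top 0.13 107 [-0.054 -0.048 -0.041]
top 0.145 119 [-0.045 -0.037 -0.031]
top 0.16 116 [-0.033 -0.027 -0.021]
top 0.175 309 [-0.022  0.021  0.076]
top 0.19 659 [-0.018  0.027  0.074]
top y range [-0.051  0.073]
scene 0.01 131 [-0.133  0.085  0.139]
scene 0.025 9 [0.075 0.075 0.075]
scene 0.04 11 [0.075 0.075 0.076]
scene 0.055 9 [0.075 0.075 0.076]
scene 0.07 26 [-0.08  -0.075  0.076]
scene 0.085 29 [-0.077 -0.072  0.076]
scene 0.1 73 [-0.078 -0.065  0.075]
scene 0.115 59 [-0.059 -0.053  0.075]
scene 0.13 61 [-0.049 -0.043  0.075]
scene 0.145 49 [-0.039 -0.035 -0.024]
scene 0.16 48 [-0.03  -0.024 -0.02 ]
scene 0.175 313 [-0.016  0.031  0.078]
scene 0.19 419 [-0.014  0.033  0.076]
scene y range [-0.057  0.05 ]
```

Both cameras and the depth agree: yaw is about 78.3°, origin about (0.610,0.149), pad about (0.556,0.306,0.142) and bowl_spot about (0.586,0.031). Next I'll check clearance from the bystanders along the push corridor.

```bash
cat >> h.py <<'E'
YAW=np.radians(78.3);DX=np.array([np.cos(YAW),np.sin(YAW)]);DY=np.array([-DX[1],DX[0]])
O=np.array([.6102,.1488]);SPOT=O-.12*DX;PAD=np.array([.556,.306])
def ori(head):
    a=head-np.pi/2; c,s=np.cos(a),np.sin(a)
    return R.from_matrix(np.array([[c,s,0],[s,-c,0],[0,0,-1]])).as_rotvec()
def katori(P,guess):
    Q=P.reshape(-1,3);Q=Q[np.isfinite(Q[:,0])]
    k=Q[(Q[:,2]>.033)&(Q[:,2]<.047)&(np.hypot(*(Q[:,:2]-guess).T)<.062)]
    return cv2.minEnclosingCircle(k[:,:2].astype(np.float32)),len(k)
E
python3 - <<'E'
from h import *
K=np.array([.478,-.282])
Ps=np.concatenate([cloud(n,np.load(f'pics/{n}0.npy')).reshape(-1,3) for n in('top','scene')]);Ps=Ps[np.isfinite(Ps[:,0])]
print(katori(cloud('scene',np.load('pics/scene0.npy')),K))
PRE=SPOT-.06*DX; h=PRE-K; L=np.hypot(*h); h/=L; n=np.array([-h[1],h[0]])
print('spot',SPOT,'pre',PRE,'head',np.degrees(np.arctan2(h[1],h[0])),L)
s=(Ps[:,:2]-K)@h; t=(Ps[:,:2]-K)@n
m=(Ps[:,2]>.015)&(Ps[:,2]<.4)&(s>-.25)&(s<L)&(abs(t)<.12)&(np.hypot(s,t)>.06)
for a in np.arange(-.25,L,.04):
    k=m&(s>=a)&(s<a+.04); print(round(a,2),'left min',t[k&(t>0)].min(initial=9).round(3),'right',t[k&(t<0)].max(initial=-9).round(3))
for p,z in(((K-.12*h),.3),((K-.12*h),.012),(SPOT-.05*DX,.012)):
    print(p,solve_ik([*p,z],ori(np.arctan2(h[1],h[0]))))
print(solve_ik([*PAD,.09],ori(YAW)),solve_ik([.24,.523,.33],read_state()['ee_rot']))
E
```

```text
(((0.4819486141204834, -0.2800337076187134), 0.05257168784737587), 100)
spot [0.58586552 0.03129326] pre [ 0.57369829 -0.02746011] head 69.39545779959866 0.2719351389314821
-0.25 left min 0.003 right -0.001
-0.21 left min 9.0 right -0.079
-0.17 left min 9.0 right -9.0
-0.13 left min 0.098 right -9.0
-0.09 left min 0.106 right -9.0
-0.05 left min 0.12 right -9.0
-0.01 left min 9.0 right -9.0
0.03 left min 9.0 right -9.0
0.07 left min 9.0 right -9.0
0.11 left min 9.0 right -9.0
0.15 left min 9.0 right -9.0
0.19 left min 9.0 right -9.0
0.23 left min 9.0 right -9.0
0.27 left min 9.0 right -9.0
[ 0.4357701 -0.3943238] [-0.87205863  0.33269208  0.23993435  1.4780386   0.          1.0583548 ]
[ 0.4357701 -0.3943238] [-0.87205863  0.49056619 -0.25766374  0.8225664   0.          1.0583548 ]
[ 0.57572616 -0.01766788] [-0.17001839  0.47184565 -0.2897413   0.80920937  0.          1.76039504]
[ 3.76728017e-01  4.98103834e-01 -2.91534663e-02  1.04353903e+00
  4.44089210e-16  2.15172787e+00] [1.00109373e+00 3.13101412e-01 2.85329335e-01 1.54470348e+00
 6.17456642e-06 1.43086040e+00]
```

```bash
python3 - <<'E'
from h import *
K=np.array([.480,-.281]); PRE=SPOT-.06*DX; h=PRE-K; h/=np.hypot(*h); hd=np.arctan2(h[1],h[0])
servo_line([.24,.523,.31],vel=.2)
command_gripper(.060)
move_ptp([*(K-.11*h),.27],ori(hd))
servo_line([*(K-.11*h),.012],vel=.2)
servo_line([*(PRE-.053*h),.012],vel=.07)
s=read_state();print(s['time'],s['tool_pos'],s['ft_force'],s['width'])
p,d=cap('top','top1'); print(katori(cloud('top',d),PRE)); p,d=cap('scene','scene1'); print(katori(cloud('scene',d),PRE),PRE)
a=cv2.imread('pics/top1.png')[130:280,230:370];b=cv2.imread('pics/scene1.png')[150:300,270:420]
f=lambda i:cv2.resize(i,(400,430),interpolation=cv2.INTER_CUBIC)
cv2.imwrite('pics/c3.png',np.hstack([f(a),f(b)]))
E
```

```text
10.5333 [ 0.55530977 -0.0772501   0.01199995] [-0.19991624 -0.01705544  0.65410621] 0.059676042032306385
(((0.5841565132141113, 0.0035707138013094664), 0.03308027610182762), 29)
(((0.5726019144058228, -0.032970450818538666), 0.057450976222753525), 141) [ 0.57369829 -0.02746011]
```

View pics/c3.png

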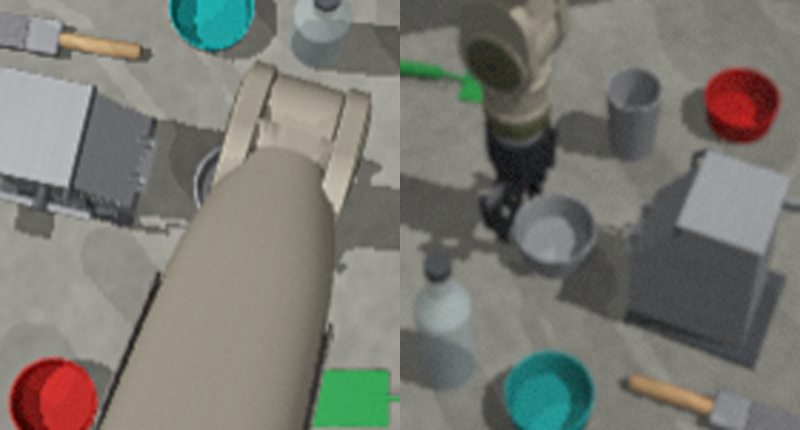

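The bowl sits flat in the two-finger cradle (right half, around (555,235)) and nothing else has been touched. Now I'll fit the rim with the finger pixels excluded.

```bash
cat >> h.py <<'E'
from scipy.optimize import least_squares
def rimfit(n,tag,guess):
    d=np.load(f'pics/{tag}.npy');im=cv2.imread(f'pics/{tag}.png').max(2)
    P=cloud(n,d);m=(P[...,2]>.034)&(P[...,2]<.047)&(im>75)&(np.hypot(P[...,0]-guess[0],P[...,1]-guess[1])<.062)
    Q=P[m][:,:2]
    r=least_squares(lambda c:np.hypot(*(Q-c[:2]).T)-.0485,guess,loss='soft_l1',f_scale=.002)
    return r.x,len(Q),np.sqrt(np.mean(r.fun**2))
E
python3 - <<'E'
from h import *
print(rimfit('top','top0',np.array([.48,-.28])),rimfit('scene','scene0',np.array([.48,-.28])))
r=rimfit('scene','scene1',np.array([.573,-.03]));print(r)
t=read_state()['tool_pos'][:2]; K=np.array([.480,-.281]);h=SPOT-.06*DX-K;h/=np.hypot(*h);n=np.array([-h[1],h[0]])
print('rel tcp',(r[0]-t)@h,(r[0]-t)@n)
E
```

```text
(array([ 0.47868929, -0.2814788 ]), 105, np.float64(0.0019279027400628962)) (array([ 0.48296997, -0.27788949]), 82, np.float64(0.002227354778569492))
(array([ 0.57723533, -0.02779038]), 105, np.float64(0.0029265464400829643))
rel tcp 0.05394659712261452 -0.0034613193966165448
```

```bash
python3 - <<'E'
from h import *
K=np.array([.480,-.281]); PRE=SPOT-.06*DX; h=PRE-K; h/=np.hypot(*h)
t=read_state()['tool_pos'][:2]; C=t+.0515*h; 
print('lat err',(C-SPOT)@DY)
C2=SPOT-.05*DX
servo_line([*(C2-.0515*DX),.012],rot=ori(YAW),vel=.05)
servo_line([*(SPOT-.0515*DX-.010*DX),.012],vel=.05)
a=read_state()
hit=servo_line([*(SPOT-.0515*DX+.010*DX),.012],vel=.015,stop_force=3)
s=read_state();print(hit,s['time'],s['tool_pos'],a['ft_force'],s['ft_force'],'centre past SPOT:',(s['tool_pos'][:2]+.0515*DX-SPOT)@DX)
cap('scene','scene2');r=rimfit('scene','scene2',SPOT);print(r,(r[0]-SPOT)@DX,(r[0]-SPOT)@DY)
b=cv2.imread('pics/scene2.png')[150:300,270:470];cv2.imwrite('pics/c4.png',cv2.resize(b,None,fx=4,fy=4,interpolation=cv2.INTER_CUBIC))
E
```

```text
lat err 0.0002571354022012947
True 12.8083 [ 0.57543564 -0.01833771  0.01172988] [0.01625312 0.09914627 0.15473857] [-0.34886278 -2.01365091  1.38529313] centre past SPOT: 0.0007851759905352529
(array([0.59105219, 0.03336968]), 71, np.float64(0.0024525670054542158)) 0.0030850647275519915 -0.004657832106549833
```

View pics/c4.png

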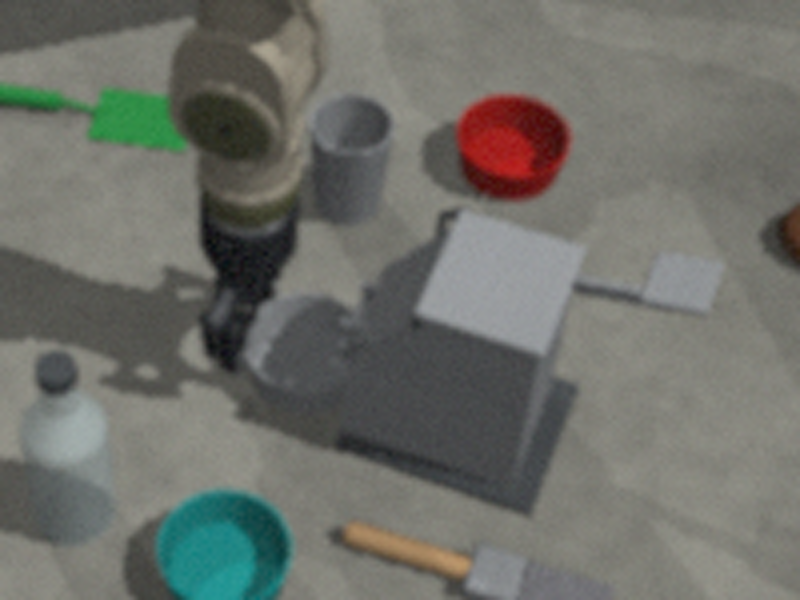

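The bowl stopped against the foot within 1 mm of the predicted position. I'll back off and check the lateral centring from above.

```bash
python3 - <<'E'
from h import *
t=read_state()['tool_pos'][:2]
servo_line([*(t-.06*DX),.012],vel=.1)
servo_line([*(t-.06*DX),.24],vel=.25)
move_ptp([.46,-.20,.30],ori(YAW))
for n in('top','scene'):
    cap(n,n+'3'); r=rimfit(n,n+'3',SPOT);print(n,r,'dx,dy',(r[0]-SPOT)@DX,(r[0]-SPOT)@DY)
print(read_state()['time'],read_state()['ft_force'])
a=cv2.imread('pics/top3.png')[140:230,220:330];cv2.imwrite('pics/c5.png',cv2.resize(a,None,fx=6,fy=6,interpolation=cv2.INTER_CUBIC))
E
```

```text
top (array([0.58488744, 0.03084787]), 81, np.float64(0.0014617542660381026)) dx,dy -0.0006344863511140989 0.0008674450416458093
scene (array([0.59112325, 0.03310272]), 77, np.float64(0.0017527774943117598)) dx,dy 0.0028380636636571007 -0.00478154713774777
15.4917 [-0.28075322  0.79087685 -0.48159218]
```

View pics/c5.png

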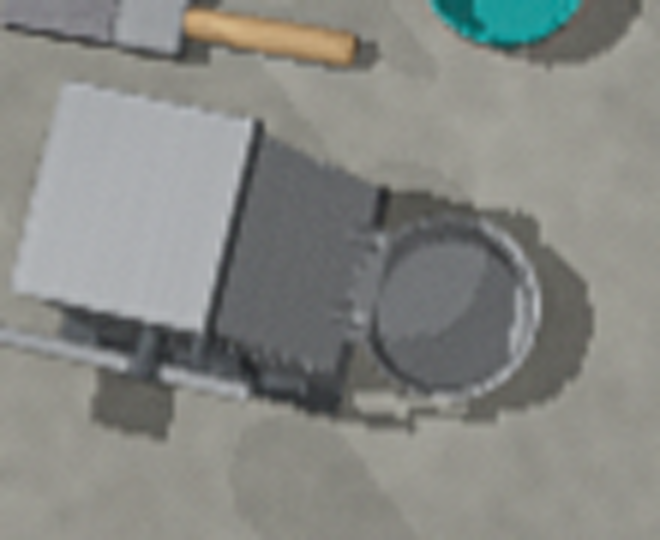

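```bash
python3 - <<'E'
from h import *
for n in('top','scene'):
    P=cloud(n,np.load(f'pics/{n}3.npy')).reshape(-1,3);P=P[np.isfinite(P[:,0])]
    b=rimfit(n,n+'3',SPOT)[0]; x=(P[:,:2]-O)@DX;y=(P[:,:2]-O)@DY; yb=(b-O)@DY
    for nm,lo,hi,xa,xb in(('roof',.176,.195,.0,.06),('roof front',.176,.195,-.02,.02),('roof rear',.176,.195,.04,.07),('lid',.11,.165,-.066,-.02),('lip',.062,.082,-.09,-.074)):
        k=(P[:,2]>lo)&(P[:,2]<hi)&(x>xa)&(x<xb)&(abs(y)<.06)
        q=np.percentile(y[k],[1,99]) if k.any() else [np.nan]*2
        print(n,nm,k.sum(),q,'mid',np.mean(q),'bowl y',yb)
E
```

```text
top roof 757 [-0.04916191  0.05507176] mid 0.00295492765157547 bowl y 0.0008674450416457547
top roof front 514 [-0.04882739  0.05522515] mid 0.003198883978425819 bowl y 0.0008674450416457547
top roof rear 375 [-0.04868755  0.05506377] mid 0.0031881099013777343 bowl y 0.0008674450416457547
top lid 522 [-0.04534018  0.05308393] mid 0.003871872618831103 bowl y 0.0008674450416457547
top lip 63 [-0.02508257  0.03326199] mid 0.004089708866623526 bowl y 0.0008674450416457547
scene roof 617 [-0.05378171  0.05087928] mid -0.001451214110096681 bowl y -0.004781547137747827
scene roof front 406 [-0.05346613  0.05138898] mid -0.0010385748979109613 bowl y -0.004781547137747827
scene roof rear 320 [-0.05472179  0.0521931 ] mid -0.0012643444637322684 bowl y -0.004781547137747827
scene lid 324 [-0.05222     0.05716152] mid 0.0024707589900748936 bowl y -0.004781547137747827
scene lip 23 [-0.02978256  0.02367173] mid -0.003055418693521373 bowl y -0.004781547137747827
```

The bowl is touching the foot but about 2.5 mm off-centre toward -dy, and both cameras agree on this relative to the roof and lip. There's plenty of time, so I'll give it one gentle corrective nudge with the same cradle shifted by 2.5 mm.

```bash
python3 - <<'E'
from h import *
T=np.array([0.57543564,-0.01833771])+.0027*DY
move_ptp([*(T-.06*DX),.20],ori(YAW))
servo_line([*(T-.06*DX),.012],vel=.25)
servo_line([*(T-.012*DX),.012],vel=.1)
hit=servo_line([*(T+.0003*DX),.012],vel=.012,stop_force=7)
s=read_state();print(hit,s['time'],(s['tool_pos'][:2]-T)@DX,s['ft_force'])
servo_line([*(T-.06*DX),.012],vel=.1)
servo_line([*(T-.06*DX),.24],vel=.25)
command_gripper(0.0)
move_ptp([.46,-.20,.30],ori(YAW))
for n in('top','scene'):
    cap(n,n+'4'); r=rimfit(n,n+'4',SPOT);print(n,r,'dx,dy',(r[0]-SPOT)@DX,(r[0]-SPOT)@DY)
print(read_state()['time'],read_state()['width'])
E
```

```text
False 18.975 -0.0009549783524175688 [ 0.05415533 -5.92209103 -0.17440644]
top (array([0.58527052, 0.03052834]), 80, np.float64(0.0011369246039579976)) dx,dy -0.000869690001308197 0.0004275294434183035
scene (array([0.59041181, 0.03276841]), 69, np.float64(0.002062785871038225)) dx,dy 0.002366424379281418 -0.0041526863691631
22.2 -5.9981347428447604e-05
```

The nudge didn't move the bowl: the cradle only loaded up to 6 N. It's still against the foot within about 2.5 mm of centre, and the chute lip is roughly 58 wide against a 94 bowl opening, so I'll leave it. Next is the lever press with closed fingertips.

```bash
python3 - <<'E'
from h import *
move_ptp([*PAD,.24],ori(YAW))
servo_line([*PAD,.165],vel=.15)
a=read_state()
hit=servo_line([*PAD,.130],vel=.025,stop_force=1.5)
s=read_state();z0=s['tool_pos'][2];print(hit,s['time'],s['tool_pos'],a['ft_force'],s['ft_force'])
if hit:
    servo_line([*PAD,.098],vel=.025)
    s=read_state();print(s['time'],s['tool_pos'],s['ft_force'])
    sleep(1.2)
cap('scene','scene5');cap('top','top5')
s=read_state();print(s['time'],s['tool_pos'],s['ft_force'])
a=cv2.imread('pics/top5.png')[130:280,170:330];b=cv2.imread('pics/scene5.png')[150:300,300:460]
f=lambda i:cv2.resize(i,(400,375),interpolation=cv2.INTER_CUBIC)
cv2.imwrite('pics/c6.png',np.hstack([f(a),f(b)]))
E
```

```text
True 25.6333 [0.55557894 0.30601355 0.14110518] [-0.03635416  0.09704348  0.50307951] [-0.50189306 -0.0877171   0.15573309]
27.5167 [0.5560013  0.30584801 0.09806522] [0.47279284 2.61691916 3.86759835]
28.8167 [0.55601223 0.30591167 0.09798002] [0.50332012 1.79960414 4.92496481]
```

View pics/c6.png

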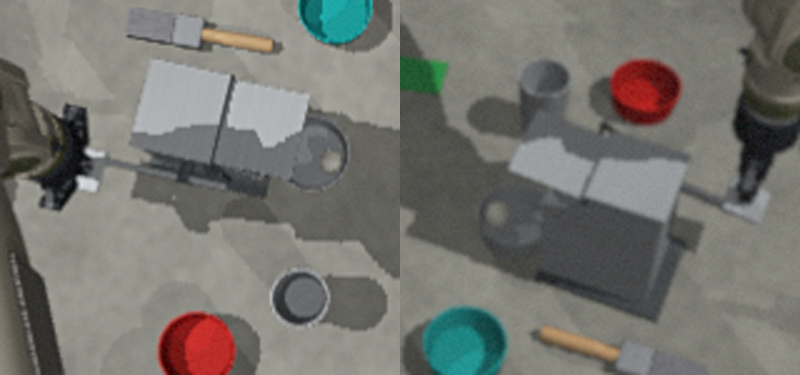

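The lid is up and the pale ball is in the katori, at about (332,160) in the left half and (496,215) in the right. I'll wait for it to settle, confirm it's at rest, then release slowly.

```bash
python3 - <<'E'
from h import *
sleep(1.0)
cap('scene','scene6');sleep(.4);cap('scene','scene7')
a=cv2.imread('pics/scene6.png')[210:270,325:375];b=cv2.imread('pics/scene7.png')[210:270,325:375]
print(read_state()['time'],read_state()['tool_pos'])
cv2.imwrite('pics/c7.png',cv2.resize(np.hstack([a,b]),None,fx=6,fy=6,interpolation=cv2.INTER_CUBIC))
E
```

```text
30.3167 [0.55599672 0.30597327 0.09798028]
```

View pics/c7.png

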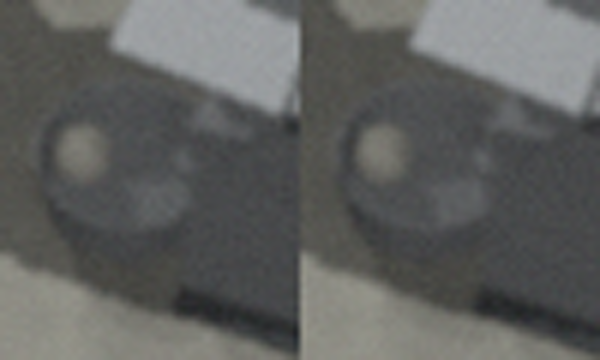

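The ball lies still in the katori, at (80,150) and (380,150) in the two frames. Now for the slow release.

```bash
python3 - <<'E'
from h import *
t0=read_state()['time']
servo_line([*PAD,.155],vel=.0115)
s=read_state();print(s['time']-t0,s['tool_pos'],s['ft_force'])
servo_line([*PAD,.26],vel=.15)
move_ptp([.30,.45,.28],ori(YAW))
for n in('top','scene'):
    cap(n,n+'8'); r=rimfit(n,n+'8',SPOT);print(n,r[0],(r[0]-SPOT)@DX,(r[0]-SPOT)@DY)
print(read_state()['time'])
P=cloud('top',np.load('pics/top8.npy'));q=P[185:208,188:212].reshape(-1,3);q=q[q[:,2]>.08];print('pad',len(q),q.mean(0))
a=cv2.imread('pics/top8.png')[120:280,160:330];b=cv2.imread('pics/scene8.png')[150:310,290:460]
f=lambda i:cv2.resize(i,(400,375),interpolation=cv2.INTER_CUBIC)
cv2.imwrite('pics/c8.png',np.hstack([f(a),f(b)]))
E
```

```text
5.108299999999996 [0.55598059 0.30597498 0.15498079] [0.34703936 0.16996641 0.28045076]
top [0.58557669 0.03138295] 2.9246253462287933e-05 0.0003010234011754933
scene [0.5911314  0.03361856] 0.0033448329255257635 -0.004684920416535079
37.5083
pad 313 [0.55375718 0.30473277 0.1402271 ]
```

View pics/c8.png

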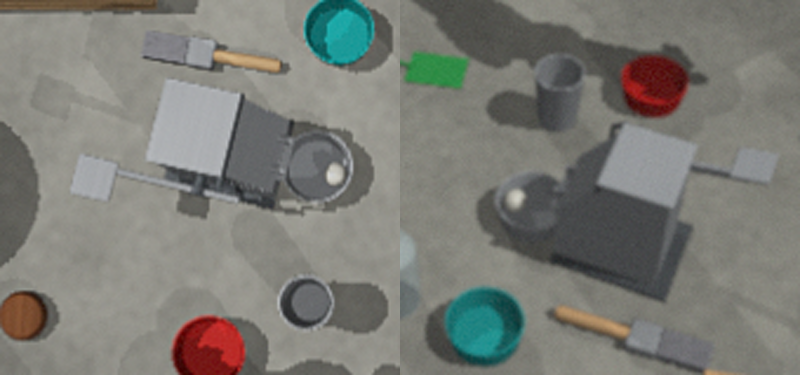

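View pics/top8.png

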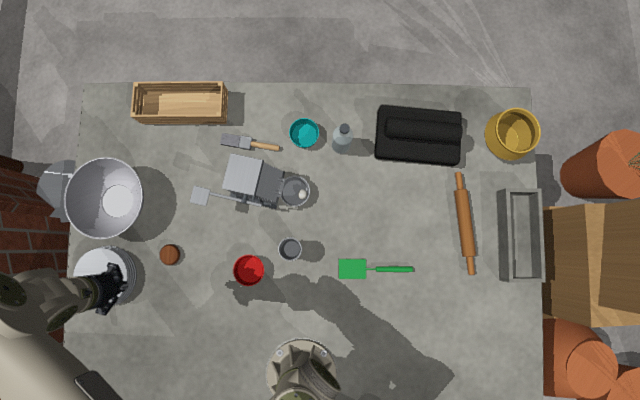

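The lid is shut, the pad is back up at 0.140, and the ball is in the katori at about (335,175) in the crop. The katori is flat against the foot, the bystanders look unmoved, and the arm is clear.

```bash
python3 -c "
from cell import *
job_done(); print(read_state()['time'])"
```

```text
the job is handed in; nothing more can be done
the job is handed in; nothing more can be done
```

The katori stands against the dispenser's foot with the soap ball in it, and the lid is shut. I handed the job in at about 37.5 s.

- **Push:** I pushed the steel katori with the two open fingers, without gripping it, until contact with the foot stopped the push.
- **Press:** I pressed the lever with closed fingertips and held it until two pictures 0.4 s apart showed the ball lying still in the katori.
- **Release:** I eased the lever up over about 5 s, then took the hand away.

The last pictures show the pad back at its rest height (0.140 m), the katori flat, the other objects looking unmoved and the arm clear of everything.

**Disagreement:** the katori is about 2 to 3 mm off-centre sideways, measured against the dispenser's roof and lip. In absolute position, the top camera puts it within 1 mm of the target; the scene camera reads about 5 mm off sideways, part of which is that camera's own offset. One gentle corrective nudge (up to 6 N) did not shift it, so I left it there.

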